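Put the bottles, the vial and the timer back into their docks

TASK

Put the four things away, each standing upright and fully down in the dock that matches it in colour and shape: the blue-capped bottle in the round blue dock, the square grey-capped bottle in the square grey dock, the red-capped vial in the small red dock and the white timer in the oblong white dock. Set them down rather than dropping them, and leave the conical flask and the beaker where they stand.

Things in the scene. Friction and masses are not known exactly. Their poses are not given: they have to be found in the camera images.
- blue_cap_bottle: White round plastic bottle with a blue screw cap and a blue-banded label: body 59 mm across, 107 mm tall; body wall is straight up to about 70 mm, then a shoulder, cap 47 mm across from 86 mm up. About 150 g. Loose, stands upright. Origin: centre of its underside; z up.
- grey_cap_bottle: White plastic bottle of square plan (62 x 62 mm, rounded corners, flat sides facing its own x and y) with a dark grey round screw cap: 117 mm tall; sides straight up to about 80 mm, cap 53 mm across from 96 mm up. About 165 g. Loose, stands upright. Origin: centre of its underside; z up.
- red_cap_vial: Small brown glass vial with a red screw cap, standing alone, not among the room's crowd of vials: 27 mm across (cap 26 mm, from 39 mm up), 51 mm tall, about 22 g. Loose, stands upright. Origin: centre of its underside; z up.
- timer: White digital lab timer with a small display and two blue and one red button on its face: a box 35 mm thick (own x, face and back), 62 mm wide (own y), 64 mm tall, about 70 g; grip it across its 35 mm thickness. Its body is centred within 2 mm on its origin. Loose, stands upright. Origin: centre of its underside; z up.
- blue_dock: Blue round dock, pocket 74 mm in diameter, 84 mm over the rim: the place of the round bottle with the blue cap. Fixed. Origin: centre of its underside, on the counter; z up. Rim 14 mm high, walls 5 mm, pocket floor 5 mm above the counter. Flat screw lug, 5 mm high, sticks out 19 mm on its own -x side.
- grey_dock: Grey square dock, pocket 77 x 77 mm, 87 mm over the rim: the place of the square bottle with the grey cap. Fixed. Origin: centre of its underside, on the counter; z up. Rim 14 mm high, walls 5 mm, pocket floor 5 mm above the counter. Flat screw lug, 5 mm high, sticks out 19 mm on its own -x side.
- red_dock: Small red round dock, pocket 42 mm in diameter, 52 mm over the rim: the place of the vial with the red cap. Fixed. Origin: centre of its underside, on the counter; z up. Rim 14 mm high, walls 5 mm, pocket floor 5 mm above the counter. Flat screw lug, 5 mm high, sticks out 19 mm on its own -x side.
- white_dock: White oblong dock, pocket 49 mm (own x) by 76 mm (own y), 59 x 86 mm over the rim: the place of the white timer, which fits with its wide side along the pocket, either way round. Fixed. Origin: centre of its underside, on the counter; z up. Rim 14 mm high, walls 5 mm, pocket floor 5 mm above the counter. Flat screw lug, 5 mm high, sticks out 19 mm on its own -x side.
- flask: Clear glass conical flask, 72 mm across, 115 mm tall, a loose bystander to leave alone. Origin: centre of its underside; z up. The fixed crowd of vials beside it, up to 86 mm tall, ends about 65 mm from the nearest dock's centre; fixed bottles 130 to 200 mm tall stand behind the work.
- beaker: Clear glass beaker, 60 x 55 mm, 70 mm tall, a loose bystander to leave alone. Origin: centre of its underside; z up.
Things that resemble listed ones, but are neither listed nor needed, are in the scene too. Leave any orange look-alike of the blue_cap_bottle alone.

How it is judged:
By the outcome, as a careful person would: the job done as asked, in the order asked, and still so for the second after the job is handed in, with the robot touching nothing.
It also fails if it takes over 106 s, if anything falls off the work surface, if the arm or the gripper's body presses on something with over 40 N, if the wrist force passes 120 N, or if a joint passes its speed limit or range.

ROBOT

A 6-joint arm with a two-finger parallel gripper is mounted at the origin on a cart in front of the work surface, level with it; the furniture and walls round the work are solid. World frame = base frame: x ahead of the robot, y to its left, z up, the work surface at z = 0. Lengths are in m, angles in rad, forces in N, time in s.
With the tool pointing down it reaches from about 0.35 to 0.975 m from the base axis. Payload 7.1 kg.
Tool frame: the origin (TCP) lies midway between the tips of the shut fingers; the grasp point (between the pads) lies 19 mm behind it; z points along the fingers, y is the line along which they close (so a half turn about z gives the same grasp; the last joint's range is limited). The gripper opens to 88 mm and grips with 3 to 60 N. Pads are 20 mm wide; open, the fingers measure 115 mm over their backs; the gripper's body (75 mm by 178 mm) begins 61 mm behind the grasp point.
Start: joints at [1.155, 0.423, 1.63, -0, 1.089, -0.019], TCP at [0.242, 0.576, 0.223] pointing down, gripper open.
Joint ranges: [-3, 3], [-0.9, 2.11], [0.09, 2.58], [-1.31, 4.45], [0.11, 2.69], [-2.54, 2.54]. Speed limits (rad/s): [2.39, 2.39, 3.01, 3.14, 3.14, 3.14].

INTERFACE

Orientations are given as a unit quaternion [w, x, y, z].
In Python, from station import move_pose, movel, movej, command_gripper, wait, inverse_kinematics, read_camera, camera_info, MotionError, job_done, get_time, get_joint_pos, get_qvel, get_effort, get_tcp_pos, get_ee_rot, get_ft_force, get_ft_torque, get_grip_width, get_finger_force gives the robot as it stands. Calls block until the motion is done:
- move_pose(position, orientation): joint-space move of the TCP to a pose.
- movel(position, frame=None, v=0.15, until_force=None): straight line of the TCP; frame=None keeps the orientation; v is the mean speed in m/s. With until_force (N) it stops when the force on the tool has changed by that much, and returns True; else False.
- movej(angles): joint-space move.
- command_gripper(opening): opening from 0.0 (shut) to 1.0 (fully open); the grip force is fixed at half the most; returns when the fingers have stopped.
- wait(seconds).
- inverse_kinematics(position, orientation): joint angles nearest the present ones, or None.
- read_camera(name): name is "scene" or "side" or "wrist"; returns the picture (420x560x3 uint8, red, green, blue); there is no depth.
- camera_info(name): a dict with "intrinsics" (3x3 intrinsics, pixels), "T" (4x4, takes a point from camera to world coordinates); the wrist camera has in their place "tool_from_camera" (4x4, takes a point from camera to tool coordinates, whose origin is the TCP and whose axes are the flange's). Camera axes: x right, y up, looking along -z (the intrinsics and any distortion apply to the point x, -y, -z); pixel columns grow to the right and rows downward; lengths in m; the calibration is good to about 2 mm. A picture is of the moment at which its call begins: read the wrist's pose just before it. camera_info takes no time and is no camera call.
A pose or a line that the arm cannot do raises MotionError and nothing moves.
- job_done(): hands the job in; it is judged then, once.
Readings, each from a call of its own:
- get_time(): time.
- get_joint_pos(): joint angles.
- get_qvel(): joint speeds.
- get_effort(): joint torques, N m.
- get_tcp_pos(): TCP position.
- get_ee_rot(): TCP orientation.
- get_ft_force(): force on the tool from outside, world axes, zero at the start.
- get_ft_torque(): the same for the moment, N m.
- get_grip_width(): opening from 0.0 (shut) to 1.0 (fully open).
- get_finger_force(): force on a finger pad.
Only numpy, scipy, OpenCV 4.12 (cv2) and the standard library are available. Lean on these libraries where they do the work, as an engineer would, in place of code of your own. Each camera call takes 0.05 s, during which the arm holds its last target. There are 200 camera calls.

## Working session

There is one attempt and no reset: what is moved stays moved. The work goes in short steps, each a Python script; the robot and the scene stay as the last script left them, time stands still between calls to the robot, and variables do not carry over. Pictures are saved under pics/ and viewed, at most 14 in all, crops included, and the job is handed in when it is done.

```bash
mkdir -p pics; ls
python3 - <<'E'
from station import *
import cv2,numpy as np
np.set_printoptions(precision=4,suppress=True)
for n in ("scene","side"):
    im=read_camera(n); cv2.imwrite(f"pics/{n}0.png",cv2.cvtColor(im,cv2.COLOR_RGB2BGR)); print(n,camera_info(n))
print(camera_info("wrist"),get_tcp_pos(),get_ee_rot(),get_time())
E
```

```text
pics
scene {'intrinsics': array([[401.0473,   0.    , 272.7787],
       [  0.    , 401.0473, 211.9931],
       [  0.    ,   0.    ,   1.    ]]), 'T': array([[ 0.8693,  0.3529, -0.346 ,  0.1669],
       [-0.4942,  0.6234, -0.6059, -0.5121],
       [ 0.0019,  0.6977,  0.7164,  0.8951],
       [ 0.    ,  0.    ,  0.    ,  1.    ]])}
side {'intrinsics': array([[512.1986,   0.    , 282.9402],
       [  0.    , 512.1986, 208.5878],
       [  0.    ,   0.    ,   1.    ]]), 'T': array([[-0.991 ,  0.0697, -0.114 ,  0.3628],
       [-0.1326, -0.4067,  0.9039,  1.8183],
       [ 0.0166,  0.9109,  0.4123,  0.7531],
       [ 0.    ,  0.    ,  0.    ,  1.    ]])}
{'intrinsics': array([[357.5598,   0.    , 275.4377],
       [  0.    , 357.5598, 209.3982],
       [  0.    ,   0.    ,   1.    ]]), 'tool_from_camera': array([[ 0.0005,  0.9692,  0.2462,  0.0668],
       [ 1.    , -0.0005,  0.0001,  0.0001],
       [ 0.0002,  0.2462, -0.9692, -0.1611],
       [ 0.    ,  0.    ,  0.    ,  1.    ]])} [0.2413 0.576  0.222 ] [-0.0002  0.1971  0.9804 -0.0007] 0.1
```

View pics/scene0.png

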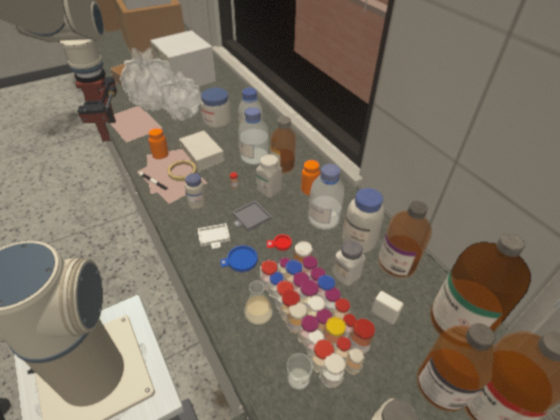

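View pics/side0.png

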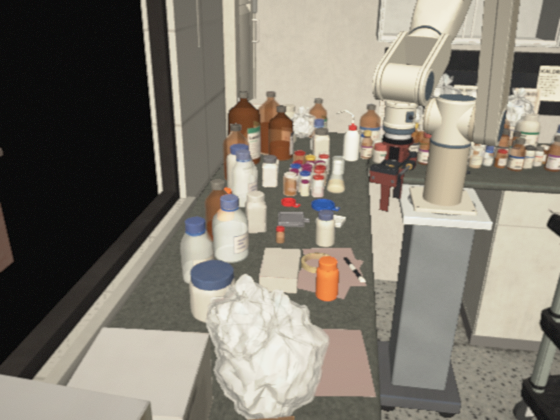

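The scene picture shows the docks: white (213,235), blue (241,259), grey (252,214) and red (282,242). Candidates so far:
- **Blue cap:** (195,190). The look-alikes are the orange one at (157,143), the tall bottles at (330,195) and (363,220), and the jar at (215,107).
- **Grey cap:** (349,262) or (268,175).
- **Red vial:** (234,178), standing alone. The crowd's red caps start around (268,268).
- **Timer:** the white box at (388,307) or the one at (201,150).

Next, a close crop.

Run:
```python
import cv2,numpy as np
a=cv2.imread("pics/scene0.png")
c=cv2.resize(a[130:330,180:410],None,fx=3.4,fy=3,interpolation=cv2.INTER_CUBIC) 
cv2.imwrite("pics/crop1.png",c); print(c.shape)
b=cv2.imread("pics/side0.png")
cv2.imwrite("pics/crop2.png",cv2.resize(b[130:280,210:360],None,fx=4,fy=4,interpolation=cv2.INTER_CUBIC))
```

```text
(600, 782, 3)
```

View pics/crop1.png

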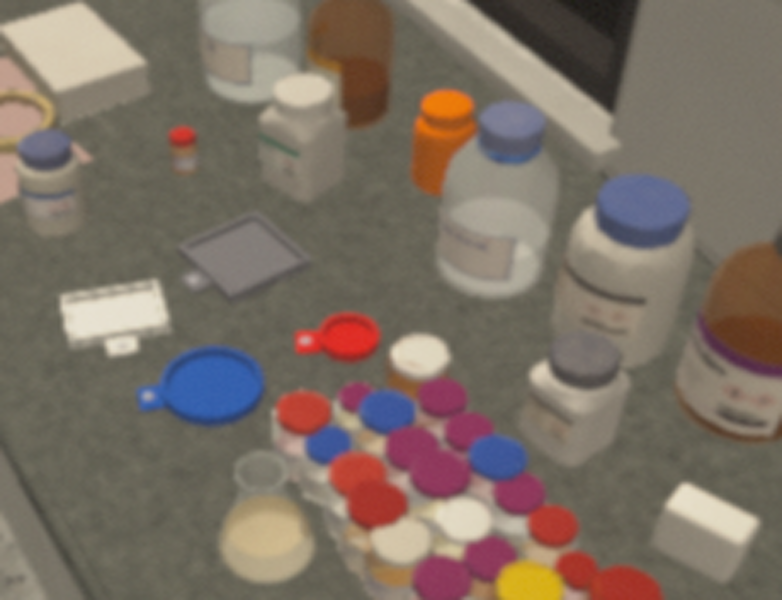

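View pics/crop2.png

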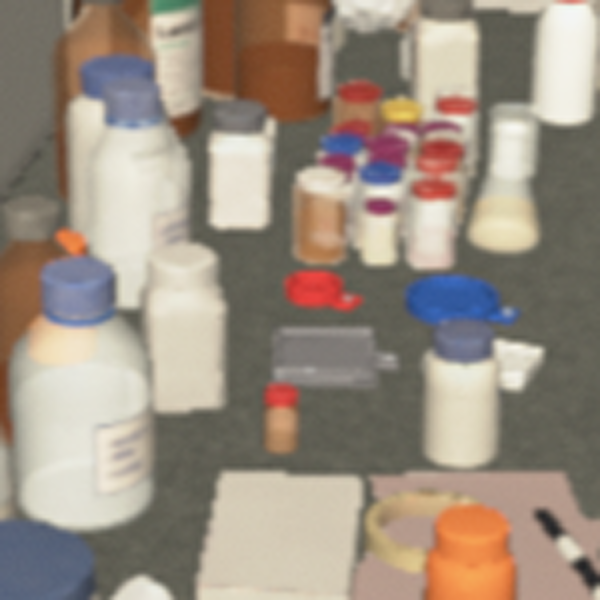

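Choices: blue bottle (195,190), grey bottle (349,262) because its cap is dark grey while (268,175) has a white one, red vial (234,178), and timer (388,307), seen from behind. Now I'll localise them.

```bash
cat > h.py <<'E'
from station import *
import cv2,numpy as np
from scipy.spatial.transform import Rotation as R
np.set_printoptions(precision=4,suppress=True)
def q_down(yaw):  # tool z down, tool y axis along yaw
    y=np.array([np.cos(yaw),np.sin(yaw),0]);z=np.array([0,0,-1.]);x=np.cross(y,z)
    return R.from_matrix(np.c_[x,y,z]).as_quat(scalar_first=True)
def wristT(info,pos,q):
    T=np.eye(4);T[:3,:3]=R.from_quat(q,scalar_first=True).as_matrix();T[:3,3]=pos
    return T@info["tool_from_camera"]
def ray(K,T,u,v,z):
    d=T[:3,:3]@np.array([(u-K[0,2])/K[0,0],-(v-K[1,2])/K[1,1],-1]);o=T[:3,3]
    return o+d*(z-o[2])/d[2]
def proj(K,T,P):
    p=np.linalg.inv(T)@np.append(P,1); return np.array([K[0,2]-K[0,0]*p[0]/p[2],K[1,2]+K[1,1]*p[1]/p[2]])
def snap(name,n):
    pos,q=get_tcp_pos(),get_ee_rot();im=read_camera(name);cv2.imwrite(f"pics/{n}.png",cv2.cvtColor(im,cv2.COLOR_RGB2BGR))
    np.savez(f"pics/{n}.npz",pos=pos,q=q);return im
E
python3 - <<'E'
from h import *
i=camera_info("scene");K,T=i["intrinsics"],i["T"]
pts=dict(blue=(47,148,.107),grey=(586,352,.117),red=(182,133,.051),blue_dock=(212,381,.014),grey_n=(250,214,.014),grey_e=(310,260,.014),grey_s=(235,297,.014),grey_w=(180,250,.014),red_dock=(349,334,.014),
 w1=(60,293,.014),w2=(160,282,.014),w3=(170,332,.014),w4=(72,347,.014),t1=(685,487,.064),t2=(757,522,.064),t3=(733,549,.064),t4=(660,511,.064),
 bluelug=(150,397,.005),redlug=(303,343,.005),whitelug=(121,348,.005),greylug=(192,281,.005), flask=(267,565,0),tallA=(645,205,.19),whitecap=(305,90,.12),greyb_near=(565,460,0),greybox=(100,55,0.03),crowdcap=(420,352,.06),orange=(448,103,.1),clear=(512,120,.17))
for k,(x,y,z) in pts.items():
    p=ray(K,T,180+(x+.5)/3.4-.5,130+(y+.5)/3-.5,z);print(k,p,"r",np.hypot(*p[:2]).round(3))
E
```

```text
blue [0.4098 0.3902 0.107 ] r 0.566
grey [ 0.6546 -0.0576  0.117 ] r 0.657
red [0.548  0.4141 0.051 ] r 0.687
blue_dock [0.4332 0.1251 0.014 ] r 0.451
grey_n [0.5627 0.3055 0.014 ] r 0.64
grey_e [0.5783 0.22   0.014 ] r 0.619
grey_s [0.497  0.2083 0.014 ] r 0.539
grey_w [0.4834 0.2899 0.014 ] r 0.564
red_dock [0.5589 0.1188 0.014 ] r 0.571
w1 [0.3671 0.288  0.014 ] r 0.467
w2 [0.449  0.2585 0.014 ] r 0.518
w3 [0.4288 0.1954 0.014 ] r 0.471
w4 [0.3497 0.2189 0.014 ] r 0.413
t1 [ 0.6631 -0.1739  0.064 ] r 0.686
t2 [ 0.6855 -0.2237  0.064 ] r 0.721
t3 [ 0.6547 -0.2337  0.064 ] r 0.695
t4 [ 0.6332 -0.1825  0.064 ] r 0.659
bluelug [0.3838 0.1398 0.005 ] r 0.408
redlug [0.5234 0.1347 0.005 ] r 0.54
whitelug [0.387  0.2049 0.005 ] r 0.438
greylug [0.4771 0.2537 0.005 ] r 0.54
flask [ 0.3866 -0.056   0.    ] r 0.391
tallA [0.7457 0.0065 0.19  ] r 0.746
whitecap [0.6437 0.3449 0.12  ] r 0.73
greyb_near [ 0.638  -0.0798  0.    ] r 0.643
greybox [0.5445 0.6081 0.03  ] r 0.816
crowdcap [0.5765 0.0402 0.06  ] r 0.578
orange [0.7601 0.2832 0.1   ] r 0.811
clear [0.7401 0.166  0.17  ] r 0.758
```

Run:
```python
from h import *
move_pose([.46,.22,.27],q_down(1.1)); snap("wrist","wA")
move_pose([.60,-.10,.27],q_down(1.1)); snap("wrist","wB")
print(get_time(),get_joint_pos())
```

```text
3.0667 [-0.1827  0.3489  1.626   0.0003  1.1669 -1.2843]
```

View pics/wA.png

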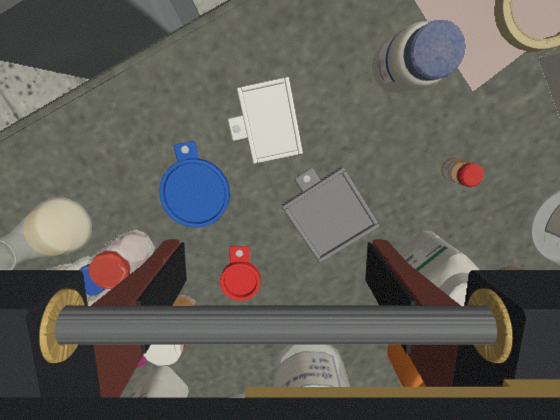

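View pics/wB.png

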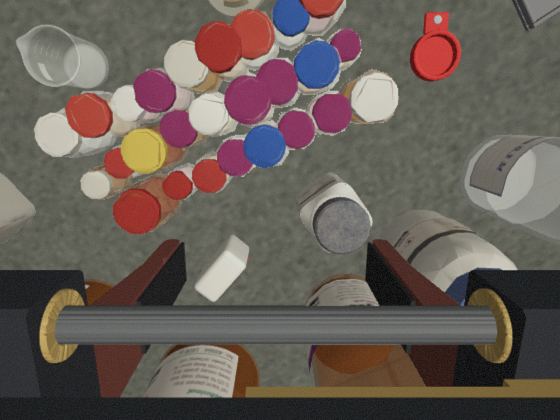

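wA shows the docks clearly: white corners (238,88), (288,78), (302,152), (255,163), blue centre (195,192), grey corners (345,169), (378,214), (320,260), (283,208), and red centre (241,281). The blue cap is at (438,50) and the vial cap at (471,175). wB shows the grey cap at (342,225) and the timer near (222,268), which I'll zoom in on.

Run:
```python
from h import *
a=cv2.imread("pics/wB.png");cv2.imwrite("pics/crop3.png",cv2.resize(a[160:310,180:380],None,fx=4,fy=4,interpolation=cv2.INTER_CUBIC))
K=camera_info("wrist")["intrinsics"];info=camera_info("wrist")
f=np.load("pics/wA.npz");T=wristT(info,f["pos"],f["q"])
for k,u,v,z in [("W",238,88,.014),("W",288,78,.014),("W",302,152,.014),("W",255,163,.014),("G",345,169,.014),("G",378,214,.014),("G",320,260,.014),("G",283,208,.014),("bd",195,192,.014),("rd",241,281,.014),("bc",438,50,.107),("vial",471,175,.051)]:
    print(k,ray(K,T,u,v,z))
f=np.load("pics/wB.npz");T=wristT(info,f["pos"],f["q"])
print("gc",ray(K,T,342,225,.117),"rd",ray(K,T,436,56,.014))
```

```text
W [0.3523 0.2288 0.014 ]
W [0.368  0.2829 0.014 ]
W [0.4476 0.2614 0.014 ]
W [0.4343 0.207  0.014 ]
G [0.4881 0.2976 0.014 ]
G [0.5559 0.3108 0.014 ]
G [0.5781 0.2231 0.014 ]
G [0.4974 0.2119 0.014 ]
bd [0.4325 0.1274 0.014 ]
rd [0.5586 0.1217 0.014 ]
bc [0.4123 0.3979 0.107 ]
vial [0.5472 0.4111 0.051 ]
gc [ 0.6522 -0.0569  0.117 ] rd [0.5604 0.1166 0.014 ]
```

View pics/crop3.png

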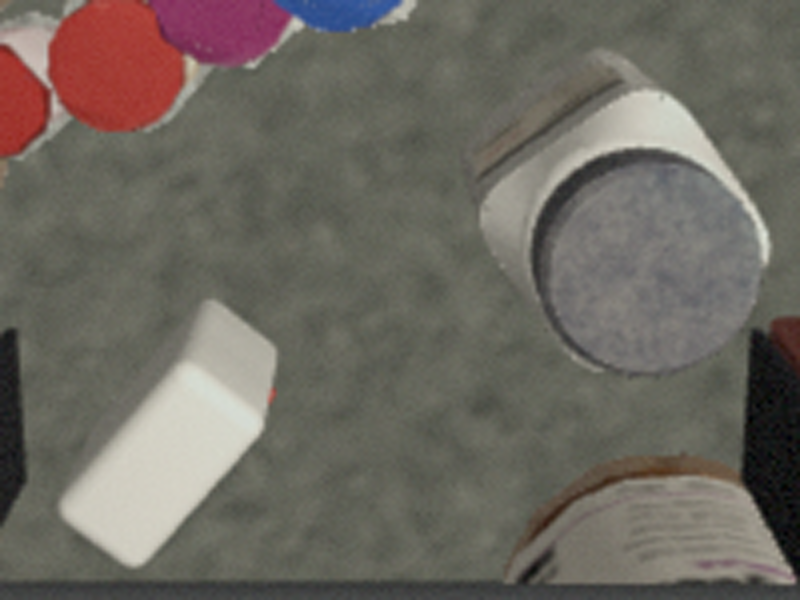

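Run:
```python
from h import *
iw=camera_info("wrist");isc=camera_info("scene")
def cam(n):
    if n=="scene0": return isc["intrinsics"],isc["T"]
    f=np.load(f"pics/{n}.npz");return iw["intrinsics"],wristT(iw,f["pos"],f["q"])
def seg(n,lab,box,lo,hi,z,k):
    im=cv2.imread(f"pics/{n}.png");x0,y0,x1,y1=box
    h=cv2.cvtColor(im[y0:y1,x0:x1],cv2.COLOR_BGR2HSV);m=cv2.inRange(h,np.array(lo),np.array(hi))
    m=cv2.morphologyEx(m,cv2.MORPH_CLOSE,np.ones((5,5)));m=cv2.morphologyEx(m,cv2.MORPH_OPEN,cv2.getStructuringElement(cv2.MORPH_ELLIPSE,(k,k)))
    c=max(cv2.findContours(m,0,1)[0],key=cv2.contourArea);(u,v),s,a=cv2.fitEllipse(c)
    K,T=cam(n);print(n,lab,(round(u+x0,1),round(v+y0,1)),np.round(s,1),ray(K,T,u+x0,v+y0,z))
    return 
B=((95,60,40),(130,255,255));Rd=((0,150,80),(10,255,255))
seg("wA","bdock",(150,130,240,235),(100,150,60),(130,255,255),.014,25)
seg("scene0","bdock",(215,240,265,280),(100,150,60),(130,255,255),.014,11)
seg("wA","rdock",(215,240,265,305),*Rd,.014,21)
seg("wB","rdock",(405,10,465,85),*Rd,.014,21)
seg("scene0","rdock",(262,228,298,255),*Rd,.014,7)
seg("wA","bcap",(400,10,480,85),*B,.105,25)
seg("scene0","bcap",(183,170,205,190),*B,.098,3)
seg("wA","vial",(450,155,490,190),*Rd,.049,11)
seg("scene0","vial",(226,168,242,182),*Rd,.045,3)
K,T=cam("wB");f=lambda x,y:(180+(x+.5)/4-.5,160+(y+.5)/4-.5)
P=np.array([ray(K,T,*f(x,y),.064) for x,y in [(190,362),(268,422),(138,568),(60,508)]]);print("timer",P,P.mean(0))
d=P[1]-P[0]+P[2]-P[3];print("thin yaw",np.degrees(np.arctan2(d[1],d[0])), np.linalg.norm(d)/2); e=P[2]-P[1]+P[3]-P[0];print("long yaw",np.degrees(np.arctan2(e[1],e[0])),np.linalg.norm(e)/2)
for n,ps,z in [("side1",[(480,190),(640,88)],.08),("side2",[(665,100),(768,240)],.08),("bot",[(470,150),(595,48)],.0)]:
    a,b=[ray(K,T,*f(*p),z) for p in ps];d=b-a;print(n,a,b,np.degrees(np.arctan2(d[1],d[0])),np.linalg.norm(d))
print("gcap",ray(K,T,*f(652,265),.117))
```

```text
wA bdock (194.0, 191.5) [67.7 71. ] [0.4314 0.1266 0.014 ]
scene0 bdock (241.8, 258.2) [22.3 28.9] [0.4302 0.1205 0.014 ]
wA rdock (239.8, 279.4) [38.9 41.7] [0.5559 0.1215 0.014 ]
wB rdock (435.0, 53.3) [47.5 56.4] [0.5573 0.1167 0.014 ]
scene0 rdock (280.0, 242.0) [14.3 23.3] [0.5513 0.1189 0.014 ]Traceback (most recent call last):
  File "<stdin>", line 19, in <module>
  File "<stdin>", line 10, in seg
ValueError: max() iterable argument is empty
```

Run:
```python
from h import *
iw=camera_info("wrist");f_=np.load("pics/wB.npz");K,T=iw["intrinsics"],wristT(iw,f_["pos"],f_["q"])
f=lambda x,y:(180+(x+.5)/4-.5,160+(y+.5)/4-.5)
P=np.array([ray(K,T,*f(x,y),.064) for x,y in [(190,362),(268,422),(138,568),(60,508)]]);print("timer",P,P.mean(0))
d=P[1]-P[0]+P[2]-P[3];print("thin yaw",np.degrees(np.arctan2(d[1],d[0])), np.linalg.norm(d)/2); e=P[2]-P[1]+P[3]-P[0];print("long yaw",np.degrees(np.arctan2(e[1],e[0])),np.linalg.norm(e)/2)
for n,ps,z in [("side1",[(480,190),(640,88)],.08),("side2",[(665,100),(768,240)],.08),("bot",[(470,150),(595,48)],.0)]:
    a,b=[ray(K,T,*f(*p),z) for p in ps];d=b-a;print(n,a,b,np.degrees(np.arctan2(d[1],d[0])),np.linalg.norm(d))
print("gcap",ray(K,T,*f(652,265),.117), "tallbrown",ray(K,T,345,310,.15))
# overlay blue cap and docks hypotheses in wA
f_=np.load("pics/wA.npz");T=wristT(iw,f_["pos"],f_["q"]);im=cv2.imread("pics/wA.png")
t=np.linspace(0,2*np.pi,60)
def poly(c,pts,z,col): cv2.polylines(im,[np.round([proj(K,T,[c[0]+x,c[1]+y,z]) for x,y in pts]).astype(int)],True,col,1)
circ=lambda r:[(r*np.cos(a),r*np.sin(a)) for a in t]
def rect(a,b,yaw): return [(x*np.cos(yaw)-y*np.sin(yaw),x*np.sin(yaw)+y*np.cos(yaw)) for x,y in [(a,b),(-a,b),(-a,-b),(a,-b)]]
poly((.4118,.397),circ(.0235),.107,(0,255,0));poly((.4118,.397),circ(.0295),.0,(0,255,255))
poly((.5475,.4125),circ(.013),.051,(0,255,0));poly((.5475,.4125),circ(.0135),.0,(0,255,255))
poly((.432,.1255),circ(.042),.014,(0,255,0));poly((.5575,.1195),circ(.026),.014,(0,255,0))
poly((.4006,.244),rect(.0295,.043,np.radians(73.5)),.014,(0,0,255));poly((.530,.261),rect(.0435,.0435,np.radians(7.5)),.014,(0,0,255))
cv2.imwrite("pics/ovA.png",cv2.resize(im[10:310,130:500],None,fx=2.1,fy=2))
```

```text
timer [[ 0.6405 -0.1784  0.064 ]
 [ 0.6656 -0.1677  0.064 ]
 [ 0.6882 -0.2214  0.064 ]
 [ 0.6621 -0.2318  0.064 ]] [ 0.6641 -0.1999  0.064 ]
thin yaw 22.402287178012028 0.027690948117406588
long yaw -67.58319096731704 0.05794441320881085
side1 [ 0.6288 -0.086   0.08  ] [ 0.6233 -0.0391  0.08  ] 96.68987248739076 0.047167575117352645
side2 [ 0.6288 -0.0348  0.08  ] [ 0.6738 -0.0262  0.08  ] 10.853817803768461 0.045781185204661234
bot [ 0.6361 -0.0871  0.    ] [ 0.6248 -0.0395  0.    ] 103.31136595729743 0.04893867207957985
gcap [ 0.6532 -0.0567  0.117 ] tallbrown [ 0.7123 -0.0877  0.15  ]
```

View pics/ovA.png

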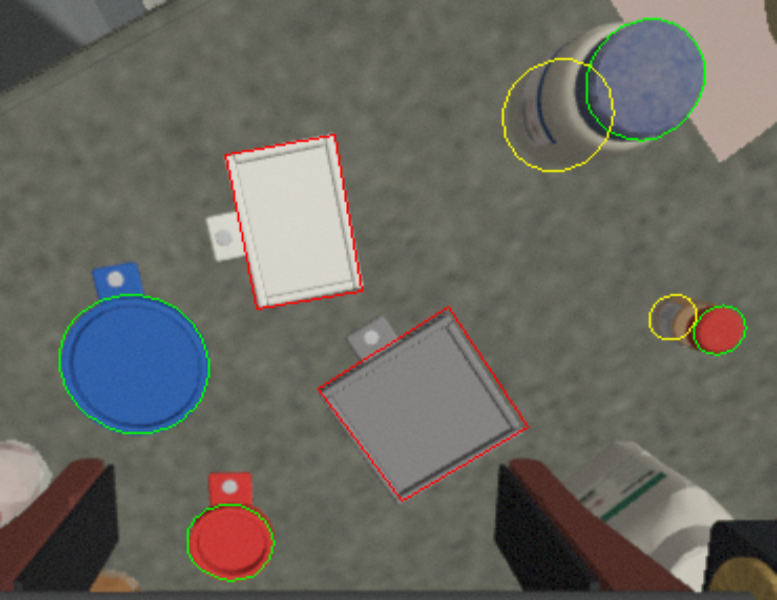

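The overlay matches both docks and objects closely. Starting with the blue bottle.

```bash
cat >> h.py <<'E'
def pick(xy,yaw,gz,opening=1.0,high=.2,lift=.22):
    q=q_down(yaw);tz=gz-.019
    command_gripper(opening);move_pose([*xy,high],q)
    movel([*xy,tz+.05],v=.2);print("touch?",movel([*xy,tz],v=.08,until_force=8))
    command_gripper(0);print("grip mm",get_grip_width()*88,"F",get_finger_force(),"tcp",get_tcp_pos())
    movel([*xy,lift],v=.2);print("lifted mm",get_grip_width()*88,"t",get_time())
def place(xy,yaw,gz,release,high=.22):
    tz=gz-.019+.005
    move_pose([*xy,high],q_down(yaw));movel([*xy,tz+.02],v=.15)
    print("contact",movel([*xy,tz-.004],v=.03,until_force=4),"dz mm",(get_tcp_pos()[2]-tz)*1e3,"grip",get_grip_width()*88,"xy",get_tcp_pos()[:2])
    wait(.2);command_gripper(release/88);wait(.2);movel([*xy,high],v=.15);print("t",get_time(),"open",get_grip_width()*88)
E
python3 - <<'E'
from h import *
i=camera_info("scene");K,T=i["intrinsics"],i["T"]
for n,u,v,z in [("tallA base front",358,252,0),("brown front",395,272,0),("bigbrown left",440,300,0),("brown2 left",422,375,0),("brown2 frontbot",445,403,0)]: print(n,ray(K,T,u,v,z))
move_pose([.5,.2,.27],q_down(.6))
pick((.4118,.397),.35,.06)
place((.432,.1255),.35,.06,76)
E
```

```text
tallA base front [ 0.7316 -0.0123  0.    ]
brown front [ 0.7761 -0.1171  0.    ]
bigbrown left [ 0.8172 -0.2411 -0.    ]
brown2 left [ 0.6381 -0.3611  0.    ]
brown2 frontbot [ 0.6378 -0.4295  0.    ]
touch? False
grip mm 57.92064707382721 F 29.94374239571698 tcp [0.412  0.3971 0.0413]
lifted mm 58.15005565357247 t 8.475
contact True dz mm -0.04132834100352423 grip 57.86093540277225 xy [0.4318 0.1254]
t 13.5667 open 75.70175446370163
```

Run:
```python
from h import *
move_pose([.56,.05,.27],q_down(1.5))
pick((.653,-.057),np.radians(100),.063,high=.25,lift=.25)
place((.530,.261),np.radians(97.5),.063,78)
snap("wrist","wC"); snap("scene","s2")
```

```text
touch? False
grip mm 60.12726997296135 F 29.881532080471516 tcp [ 0.6534 -0.0571  0.0444]
lifted mm 59.8797780309629 t 19.275
contact True dz mm 0.15992523642082562 grip 59.86628743232305 xy [0.53   0.2607]
t 24.5667 open 78.4704948546036
```

View pics/s2.png

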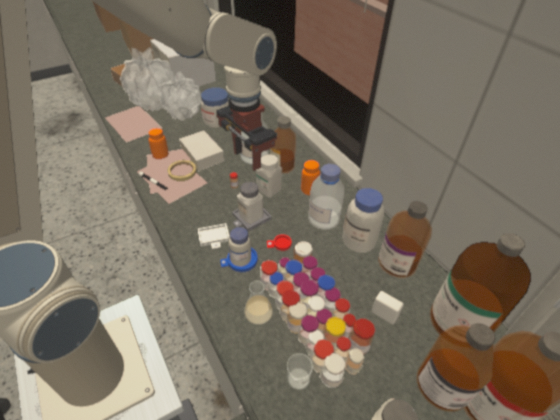

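View pics/wC.png

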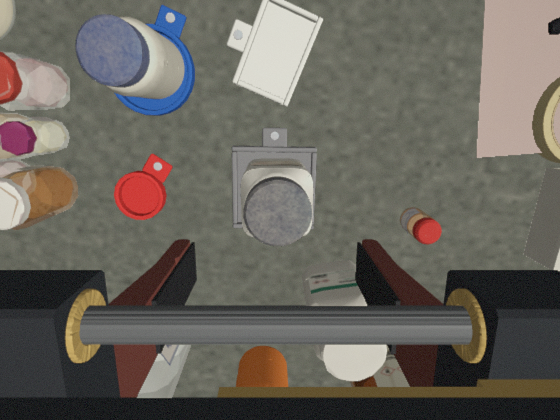

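Both bottles are seated in their docks: blue at (240,245) and grey at (250,205) in the scene view. wC shows the red dock at (140,195) and the vial cap at (427,230).

Run:
```python
from h import *
i=camera_info("wrist");f=np.load("pics/wC.npz");K,T=i["intrinsics"],wristT(i,f["pos"],f["q"])
a=ray(K,T,427,230,.051);b=ray(K,T,140,195,.014);w=np.mean([ray(K,T,u,v,.014) for u,v in [(265,0),(322,12),(288,105),(233,81)]],0);print(a,b,w)
v=(a[:2]+[.5475,.4125])/2; d=(b[:2]+[.5575,.1195])/2; print(v,d)
assert np.hypot(*(v-[.5475,.4125]))<.005 and np.hypot(*(d-[.5575,.1195]))<.005
pick(v,np.radians(45),.033,opening=.8,lift=.2)
place(d,np.radians(45),.033,42,high=.2)
```

```text
[0.5467 0.41   0.051 ] [0.558  0.1213 0.014 ] [0.4005 0.2446 0.014 ]
[0.5471 0.4113] [0.5578 0.1204]
touch? False
grip mm 25.955801671546052 F 29.84956324857194 tcp [0.5471 0.4113 0.0141]
lifted mm 25.9292548591469 t 29.5167
contact True dz mm -0.22587385872040872 grip 26.030519090810117 xy [0.5579 0.1205]
t 34.7417 open 41.95430361673606
```

Run:
```python
from h import *
move_pose([.6,-.1,.27],q_down(.6))
pick((.664,-.200),np.radians(22.4),.05,opening=.9,high=.25,lift=.25)
place((.4005,.2445),np.radians(73.5),.05,50)
move_pose([.46,.15,.3],q_down(1.1)); snap("wrist","wD");move_pose([.3,.5,.3],q_down(1.1));snap("scene","s3")
im=cv2.imread("pics/s3.png");cv2.imwrite("pics/s3c.png",cv2.resize(im[130:400,150:420],None,fx=2.2,fy=2.2))
```

```text
touch? False
grip mm 32.33491743551797 F 29.97085064649582 tcp [ 0.664 -0.2    0.031]
lifted mm 31.99989201394155 t 40.7583
contact True dz mm -0.4602175485211024 grip 32.042648370995344 xy [0.4004 0.2444]
t 46.8083 open 50.06193068512668
```

View pics/wD.png

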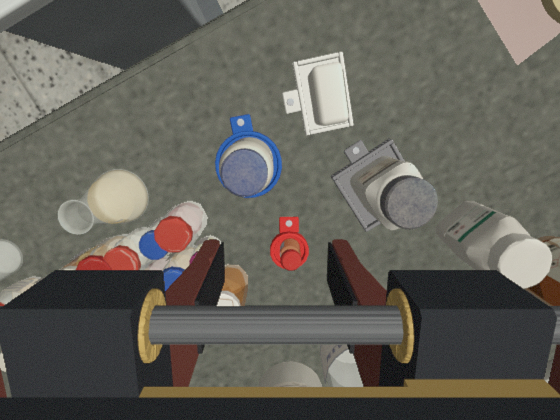

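View pics/s3c.png

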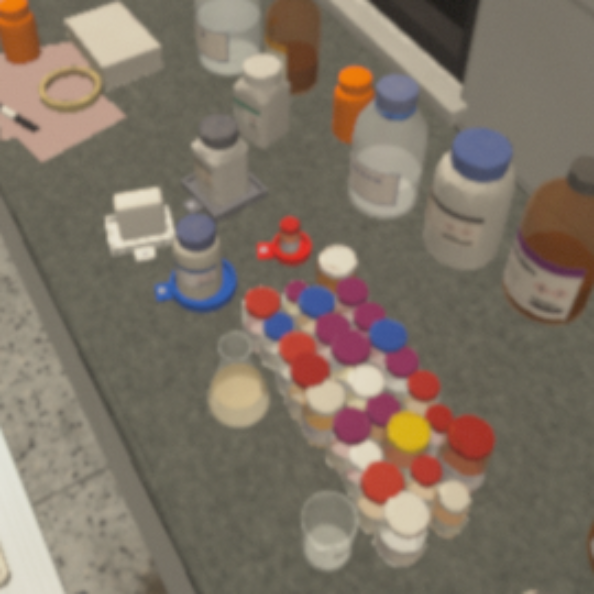

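All four stand in their docks: blue at (245,165), grey at (400,195), vial at (289,250) and timer at (328,93) in wD. The flask and beaker haven't moved.

```bash
python3 -c "
from station import *
print(job_done(),get_time())"
```

```text
the job is handed in; nothing more can be done
the job is handed in; nothing more can be done
```

The job is handed in at about 50 s: all four things stand upright and fully down in their matching docks, and the flask and beaker were not touched.

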